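# Bring a display stand's foot down to its disc

## Task

Two small wooden display stands are fixed to the shop counter, each with one adjustable foot on an arm at the customers' side. One of these feet still hangs in the air: turn the wing knob above it clockwise, seen from above, until its rubber pad just touches the cork disc below, without screwing it hard down, and let go. Leave the other stand's foot, which is already down, as it is.

Things in the scene. Friction and masses are not known exactly. Their poses are not given: they have to be found in the camera images.
- wing_a_grip (a point): Steel wing knob over the foot that hangs: upright bar 44 long, 14 thick, 34 mm high (89 to 123 mm above the counter), on a 36 mm round collar. Point: on its upright axis, 110 mm up; x along the bar, z up. Stands on a steel arm, axis 75 mm outside the +x edge of a 180 x 200 mm board (top 90 mm up). It turns but does not sink; friction 0.12 N m holds it. The stands look alike; sides vary.
- wing_a (a joint): Angle of that knob, rad, growing clockwise from above; 0 (foot fully up) to a stop at 2.0; starts at 0.1 to 0.7. The foot sinks 6 mm per rad. The pad first touches its disc at 1.30. At 1.50 the bar is parallel to the board's edge beside it and the pad rests lightly (4 N): well set, and under a quarter turn from any start. Past 1.75 it is screwed hard down.
- foot_a: Grey rubber pad of that foot, 40 mm across, 12 mm thick, on a steel stem straight below the knob. Origin: centre of its underside, z up. Below it on the counter lies a loose cork disc, 60 mm across, 6 mm thick: the pad touches when its underside is 6 mm above the counter; it starts 3.6 to 7.2 mm above the disc. It gives 1 mm per 3 N.
- wing_b (a joint): Angle of the like knob on the other stand, rad, same sense. It starts at 1.4 to 1.6: its bar is nearly parallel to its board's edge and its pad is already on its cork disc. Not to be turned.

How it is judged:
By the outcome, as a careful person would: the job done as asked, in the order asked, and still so for the second after the job is handed in, with the robot touching nothing.
It also fails if it takes over 35 s, if anything falls off the work surface, if the arm or the gripper's body presses on something with over 40 N, if the wrist force passes 120 N, or if a joint passes its speed limit or range.

## Robot

A 6-joint arm with a two-finger parallel gripper is mounted at the origin on the work surface. World frame = base frame: x ahead of the robot, y to its left, z up, the work surface at z = 0. Lengths are in m, angles in degrees, forces in N, time in s.
With the tool pointing down it reaches from about 0.35 to 0.975 m from the base axis. Payload 7.1 kg.
Tool frame: the origin (TCP) lies on the centre line of the jaws, within the pads' length; the fingertips stand 22 mm ahead of it and the grasp point (between the pads) lies 3 mm ahead of it (finger_overhang is the distance from the TCP to the fingertips, in m); x points along the fingers, y is the direction in which the jaws open and shut, and the axes are right-handed (so a half turn about x gives the same grasp; the last joint's range is limited). The gripper opens to 88 mm and grips with 3 to 60 N. Pads are 20 mm wide; open, the fingers measure 115 mm over their backs; the gripper's body (75 mm by 178 mm) begins 61 mm behind the grasp point.
Start: joints at [63.025, 24.242, 93.386, -0, 62.372, -1.089], TCP at [0.273, 0.562, 0.245] pointing down, gripper open.
Joint ranges: [-172.04, 172.04], [-51.8, 120.97], [4.93, 147.93], [-75.15, 255.16], [6.16, 154.13], [-145.62, 145.62]. Speed limits (degrees/s): [136.94, 136.94, 172.46, 180, 180, 180].

## Interface

Orientations are given as a 3x3 rotation matrix whose columns are the frame's x, y, z axes.
In Python, from station import get_obs, grab_frame, finish_job, spot_in, cut_out, spot_point, finger_overhang gives the robot as it stands.
- The arm moves only by the tool servo_tool, never from a script. Its argument "series" is text: rows parted by semicolons, each of 5 numbers parted by spaces: the gripper's target within -1 to 1 (fully open at 1, half-way at 0, shut at -1), then the shift along the tool's x, y, z in cm, then the turn about the tool's x in degrees. In form: grip x y z yaw; .... A call has exactly 5 rows; each row is the pose to reach, as a shift and turn from the pose commanded when the call began, along the tool's axes at that moment; what a row does not reach only later rows make up. A row lasts 1/8 s, in which the tool goes at most 62.5 mm and 10.7 degrees, less where a joint would pass 70% of its speed; a pose out of reach is approached as far as the arm can. A call with a gripper value outside its range is refused whole. The fingers move at their own pace and stop on an object; "grip_force" is the grip in N (left out, the last holds). Time passes only in rows, so rows that repeat a pose let the fingers close, or fill a call up. It gives the time, the measured TCP pose, the force and the opening at its end, in the units of the state.
- get_obs(): the state, without advancing time (a new reading comes with each control period).
- grab_frame(name): name is "scene" or "top" or "wrist"; returns a dict with "pixels" (384x512x3 uint8, blue, green, red), "fx", "fy", "cx", "cy" (pixels), "R" (3x3) and "t" (3): a world point X has camera coordinates R X + t. Camera axes: x right, y down, z forward; pixel columns grow to the right and rows downward; lengths in m; the calibration is good to about 2 mm. A picture is of the moment at which its call begins. There is no depth.
- finish_job(): hands the job in, once; it reports no verdict.
Trained networks look in the newest picture that a camera, given by its name, has taken for a name from the list of things; names that differ only in an ending like _2 or _b are one class to them, and where a whole thing is asked for, a point or a joint stands for the part that bears it (a point fixed in the world has none). Each returns a list of dicts, best first, with "confidence" (0 to 1); they miss things now and then, are a little off and sometimes report something else, mostly with a low value. They report only what shows in the picture. A call takes as long as a camera call.
- spot_in(camera, query): "xyz" ([x, y, z] in m, in the coordinates of the camera as it stood for that picture, good to about 4 mm: the middle of the surface that is visible of it).
- cut_out(camera, query): "mask" (384x512 bool, what is visible of it).
- spot_point(camera, query): "xyz" ([x, y, z] in m, in the coordinates of the camera as it stood for that picture, good to about 4 mm: a listed point, or the origin of a listed thing).
The state is a dict: "time_s": time; "qpos": joint angles; "dq": joint speeds; "joint_torque": joint torques, N m; "position": TCP position; "orientation": TCP orientation; "contact_force": force on the tool from outside, world axes, zero at the start; "wrist_torque": the same for the moment, N m; "opening": opening from 0.0 (shut) to 1.0 (fully open).
Only numpy, scipy, OpenCV 4.12 (cv2) and the standard library are available. Lean on these libraries where they do the work, as an engineer would, in place of code of your own. Each camera call takes 0.05 s, during which the arm holds its last target.

## Working session

There is one attempt and no reset: what is moved stays moved. The work goes in short steps, Python scripts to look and compute and a tool call to move; the robot and the scene stay as the last step left them, time stands still between calls to the robot, and variables do not carry over. Pictures are saved under pics/ and viewed, and the job is handed in when it is done.

Besides the shell and the picture viewer there is one more tool, called after ">>>" as name(argument=value, ...), one argument or row to a line, values as JSON. servo_tool: Moves the arm, as the interface text tells. Its arguments: {"type":"object","properties":{"series":{"type":"string"},"grip_force":{"type":"number"}},"required":["series"]}

```bash
ls; mkdir -p pics
cat > h.py <<'E'
import numpy as np, cv2
from station import *
def look(c,fn):
    f=grab_frame(c); cv2.imwrite('pics/'+fn,f['pixels']); return f
def w(f,x): return np.array(f['R']).T@(np.array(x)-np.array(f['t']))
E
python3 - <<'E'
from h import *
o=get_obs(); print(o['time_s'],o['position'],o['orientation'],o['contact_force'],finger_overhang)
for c in ['scene','top']:
    f=look(c,c+'0.png')
    for q in ['wing_a_grip','foot_a']:
        for r in spot_point(c,q): print(c,q,round(r['confidence'],2),w(f,r['xyz']).round(4))
E
```

```text
pics
0.0 [0.27260132 0.56184143 0.24392658] [[-6.96574852e-04  4.36583595e-01  8.99663426e-01]
 [-1.33945705e-03  8.99662430e-01 -4.36584148e-01]
 [-9.99998860e-01 -1.50917406e-03 -4.18972493e-05]] [ 0.14506809 -0.23060164  0.28196123] 0.022
scene wing_a_grip 0.6 [0.555  0.2474 0.1177]
scene foot_a 0.59 [0.5555 0.2526 0.008 ]
top wing_a_grip 0.71 [0.5512 0.2472 0.1064]
top foot_a 0.58 [0.5533 0.2461 0.0064]
```

View pics/scene0.png

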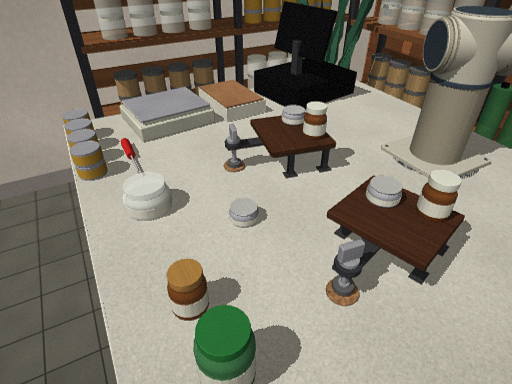

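View pics/top0.png

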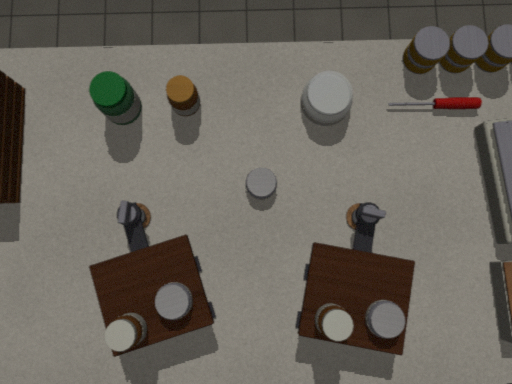

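Run:
```python
from h import *
for c in ['top']:
    f=look(c,'top1.png')
    im=f['pixels']
    P=lambda X:(lambda c:(f['fx']*c[0]/c[2]+f['cx'],f['fy']*c[1]/c[2]+f['cy']))(np.array(f['R'])@X+f['t'])
    print('centre',-np.array(f['R']).T@f['t'],np.array(f['R']).round(2).tolist())
    print(P(np.array([.5512,.2472,.1064])))
    a=im[180:360,80:220]; b=im[180:360,290:430]
    cv2.imwrite('pics/z1.png',cv2.resize(np.hstack([a,b]),None,fx=2.8,fy=2.8,interpolation=cv2.INTER_CUBIC))
    for q in ['wing_a','wing_a_grip','foot_a']:
        for r in cut_out(c,q):
            m=r['mask']; ys,xs=np.nonzero(m); print(q,r['confidence'],xs.mean(),ys.mean(),m.sum())
```

```text
centre [0.46060154 0.00158965 0.99736819] [[-0.02, -1.0, -0.01], [-0.99, 0.02, -0.14], [0.14, 0.01, -0.99]]
(np.float64(125.6183500985899), np.float64(213.22889806541585))
wing_a 0.92 126.19648093841643 212.41935483870967 341
wing_a_grip 0.74 126.37278106508876 212.42011834319527 338
foot_a 0.63 142.70833333333334 216.08333333333334 24
```

View pics/z1.png

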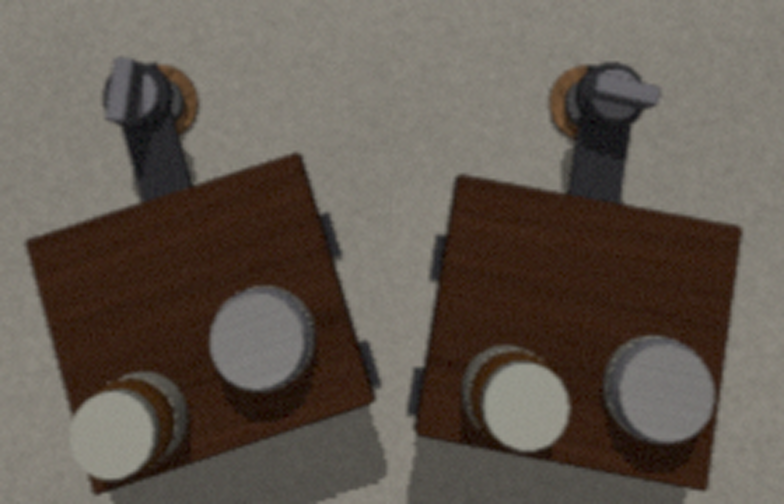

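```bash
cat >> h.py <<'E'
def ray(f,u,v,z):
    R=np.array(f['R']);c=-R.T@np.array(f['t'])
    d=R.T@np.array([(u-f['cx'])/f['fx'],(v-f['cy'])/f['fy'],1]); return c+d*(z-c[2])/d[2]
def tool(d,yaw=0):
    o=np.array(get_obs()['orientation']); return (o.T@np.array(d)*100).round(2)
E
python3 - <<'E'
from h import *
f=look('top','top2.png')
S=lambda x,y,o=80:(x/2.8+o,y/2.8+180)
ang=lambda p,q:np.degrees(np.arctan2(*(q-p)[[1,0]]))
for n,p,q,z,o in [('edgeA',(28,240),(300,155),.09,80),('edgeB',(458-392,176),(740-392,228),.09,290),('barA R',(133,62),(124,118),.123,80),('barB',(598-392,82),(660-392,92),.123,290)]:
    P,Q=ray(f,*S(*p,o),z),ray(f,*S(*q,o),z); print(n,P.round(3),Q.round(3),ang(P,Q).round(1), np.linalg.norm(Q-P).round(3))
P,Q=ray(f,*S(28,240),.09),ray(f,*S(300,155),.09)
u=(Q-P)/np.linalg.norm(Q-P); n=np.array([-u[1],u[0],0]); print('normal',n,'outside pts',(P+Q)/2+.075*n)
rs=spot_in('top','wing_a')
for r in rs: print(r['confidence'],w(f,r['xyz']))
o=get_obs(); print(tool(np.array([.551,.247,.20])-o['position']))
E
```

```text
edgeA [0.452 0.319 0.09 ] [0.507 0.13  0.09 ] -73.8 0.197
edgeB [ 0.487 -0.116  0.09 ] [ 0.448 -0.309  0.09 ] -101.6 0.197
barA R [0.571 0.239 0.123] [0.533 0.245 0.123] 171.9 0.038
barB [ 0.548 -0.209  0.123] [ 0.54  -0.25   0.123] -100.5 0.042
normal [0.96020217 0.27930592 0.        ] outside pts [0.55144298 0.24569612 0.09      ]
0.78 [0.55155887 0.24548775 0.11831471]
0.64 [ 0.54137472 -0.22629833  0.11552818]
[  4.47 -16.22  38.79]
```

>>> servo_tool(
  series="1 0 -2.4 5.8 -4; 1 0 -4.8 11.6 -8; 1 0 -7.2 17.4 -12; 1 0 -9.6 23.2 -16; 1 0 -12 29 -18",
  grip_force=30,
)

```text
time_s: 1.23
position: [0.4817, 0.3272, 0.245]
orientation: [[0.001, 0.136, 0.991], [0.0, 0.991, -0.136], [-1.0, 0.0, 0.001]]
contact_force: [0.2, 0.0, -0.0]
opening: 0.999
```

Run:
```python
from h import *
o=get_obs(); print(o['time_s'],o['position'],tool(np.array([.5515,.246,.20])-o['position']))
```

```text
1.225 [0.48169641 0.32718741 0.24496292] [ 4.5  -7.1   8.01]
```

>>> servo_tool(
  series="1 0 -2.4 2.7 0; 1 0.5 -4.8 5.4 0; 1 1 -7.1 8 0; 1 1 -7.1 8 0; 1 1 -7.1 8 0",
)

```text
time_s: 1.85
position: [0.5496, 0.2477, 0.2347]
orientation: [[-0.0, 0.138, 0.99], [0.0, 0.99, -0.138], [-1.0, 0.0, -0.0]]
contact_force: [-0.2, -0.4, 0.2]
opening: 1.0
```

Run:
```python
from h import *
f=look('wrist','w1.png')
o=get_obs(); print(o['time_s'],o['position'])
for q in ['wing_a_grip']:
    for r in spot_point('wrist',q): print(r['confidence'],w(f,r['xyz']))
for r in cut_out('wrist','wing_a'):
    cs,_=cv2.findContours(r['mask'].astype(np.uint8),0,1); c=max(cs,key=cv2.contourArea); print(r['confidence'],cv2.minAreaRect(c))
    im=f['pixels'].copy(); cv2.drawContours(im,[c],-1,(0,0,255),1); cv2.imwrite('pics/w1m.png',im)
    for z in (.123,): print(ray(f,*cv2.minAreaRect(c)[0],z))
P=lambda X:(lambda c:(f['fx']*c[0]/c[2]+f['cx'],f['fy']*c[1]/c[2]+f['cy']))(np.array(f['R'])@X+f['t'])
print(P(np.array([.5515,.246,.123])))
```

```text
1.9 [0.54946217 0.2480438  0.23479   ]
0.85 [0.55280003 0.25053422 0.11098856]
0.8 ((256.0, 193.0), (54.0, 36.0), 90.0)
[0.54987065 0.25290644 0.123     ]
(np.float64(248.2197069033267), np.float64(195.8749903943216))
```

View pics/w1.png

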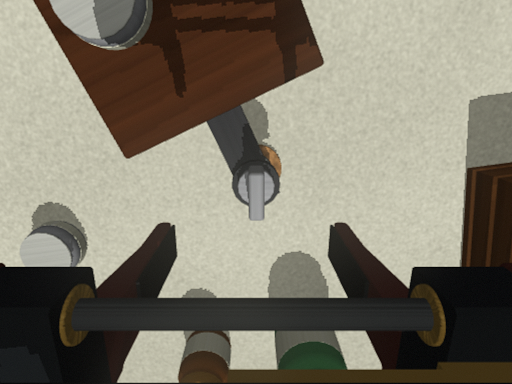

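Run:
```python
from h import *
f=look('wrist','w2.png')
im=f['pixels'][140:240,200:320]; cv2.imwrite('pics/w2z.png',cv2.resize(im,None,fx=5,fy=5,interpolation=cv2.INTER_CUBIC))
print(-np.array(f['R']).T@np.array(f['t']),np.array(f['R']).round(2).tolist())
for u,v in [(256.5,167),(256.5,220)]: print(ray(f,u,v,.123))
for a,b in [((127,158),(324,62))]: P,Q=ray(f,*a,.09),ray(f,*b,.09); print(P,Q,np.degrees(np.arctan2(*(Q-P)[[1,0]])))
```

```text
[0.47256132 0.26059279 0.37433973] [[0.14, 0.99, 0.0], [0.95, -0.13, 0.29], [0.28, -0.04, -0.96]]
[0.5274223  0.25690961 0.123     ]
[0.57423133 0.25070019 0.123     ]
[0.50981532 0.1382119  0.09      ] [0.45173444 0.3255575  0.09      ] 107.22448061899406
```

View pics/w2z.png

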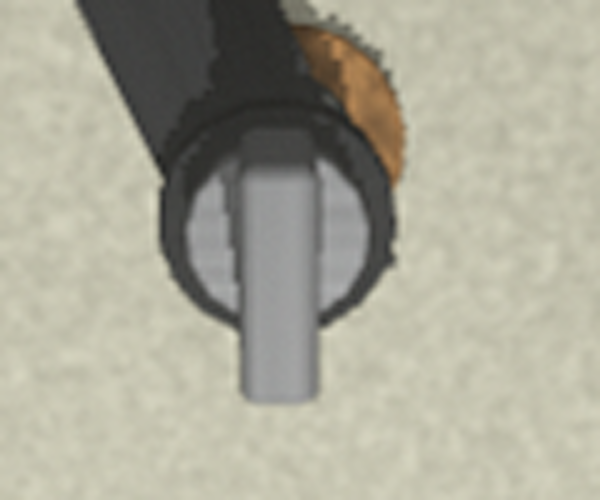

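Run:
```python
from h import *
f=look('wrist','w3.png')
o=get_obs(); p=np.array(o['position']);R=np.array(o['orientation'])
P=lambda X:(lambda c:(f['fx']*c[0]/c[2]+f['cx'],f['fy']*c[1]/c[2]+f['cy']))(np.array(f['R'])@X+f['t'])
print(f['fx'],f['cx'],f['cy'],p)
for s in (-1,1): print('tip',P(p+R@np.array([.022,s*.044,0])))
print(P(np.array([p[0],p[1],.123])))
a,b=ray(f,256,173.5,.123),ray(f,256,220,.123); print(a,b,(a+b)/2, R.T@((a+b)/2-p), np.linalg.norm(a-b))
d=b-a;print(np.degrees(np.arctan2(d[1],d[0])), np.degrees(np.arctan2(R[1,2],R[0,2])))
print('collar', ray(f,200+277/5,140+228/5,.089))
for r in spot_point('top','wing_a_grip'):pass
g=look('top','t3.png')
for q in ('wing_a_grip',):
  for r in spot_point('top',q): print(r['confidence'],w(g,r['xyz']))
  for r in spot_point('scene',q): print(r['confidence'])
```

```text
309.3526072053332 252.05373053193105 190.1381319066247 [0.54950435 0.24821332 0.23488984]
tip (np.float64(171.8347299639325), np.float64(239.98466171791898))
tip (np.float64(325.6627576859589), np.float64(240.04371426391978))
(np.float64(249.78886511801733), np.float64(193.49981963968358))
[0.53290329 0.25575135 0.123     ] [0.57422499 0.25025374 0.123     ] [0.55356414 0.25300254 0.123     ] [0.11189141 0.00527549 0.00335207] 0.04168580511308192
-7.578353278207787 -7.81672274555086
collar [0.55278814 0.2529585  0.089     ]
0.6
```

View pics/t3.png

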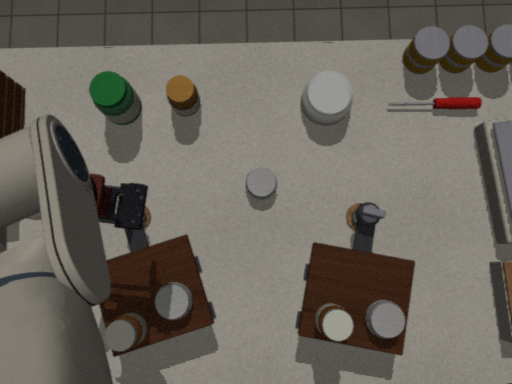

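>>> servo_tool(
  series="1 2.5 0.1 0.3 0; 1 5 0.1 0.3 0; 1 7.5 0.1 0.3 0; 1 7.5 0.1 0.3 0; 1 7.5 0.1 0.3 0",
)

```text
time_s: 2.92
position: [0.5536, 0.2482, 0.1605]
orientation: [[0.001, 0.137, 0.991], [0.0, 0.991, -0.137], [-1.0, 0.001, 0.001]]
contact_force: [-0.1, -0.7, 0.0]
opening: 1.003
```

Run:
```python
from h import *
f=look('wrist','w4.png')
o=get_obs(); p=np.array(o['position']);R=np.array(o['orientation'])
P=lambda X:(lambda c:(f['fx']*c[0]/c[2]+f['cx'],f['fy']*c[1]/c[2]+f['cy']))(np.array(f['R'])@X+f['t'])
print(o['time_s'],p)
for s in (-1,1): print('tip',P(p+R@np.array([.022,s*.044,0])),P(p+R@np.array([.022,s*.044,-.01])))
im=f['pixels'][150:320,140:370]; cv2.imwrite('pics/w4z.png',cv2.resize(im,None,fx=3.4,fy=3.4,interpolation=cv2.INTER_CUBIC))
```

```text
2.975 [0.55376435 0.2483358  0.16085928]
tip (np.float64(172.02246226918996), np.float64(240.50377242189472)) (np.float64(170.71894226778977), np.float64(224.2671388369777))
tip (np.float64(326.12911478266403), np.float64(240.57935012496932)) (np.float64(327.3504333526438), np.float64(224.34321374721497))
```

View pics/w4z.png

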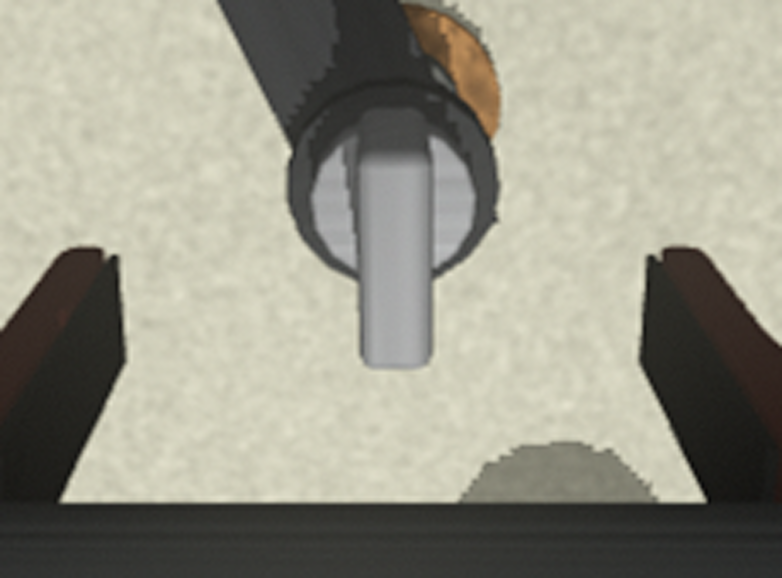

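Run:
```python
from h import *
f=grab_frame('wrist')
o=get_obs(); p=np.array(o['position']);R=np.array(o['orientation'])
for k in (0,3.5):
  a,b=ray(f,256.5-k,194.5,.123),ray(f,256.5-k,257.6,.123); print(a,b,(a+b)/2,R.T@((a+b)/2-p),np.linalg.norm(a-b))
  print('collar',ray(f,140+392/3.4-k,150+185/3.4,.089))
```

```text
[0.53238979 0.25585564 0.123     ] [0.57432878 0.25024264 0.123     ] [0.55335928 0.25304914 0.123     ] [ 0.03794607  0.00456116 -0.00114427] 0.042312933929535425
collar [0.55039332 0.25307668 0.089     ]
[0.53210172 0.25377397 0.123     ] [0.5740213  0.24802501 0.123     ] [0.55306151 0.25089949 0.123     ] [ 0.03794379  0.00239099 -0.00114437] 0.04231196004179481
collar [0.55004653 0.25057146 0.089     ]
```

>>> servo_tool(
  series="1 1.5 0.2 -0.1 0; 1 3 0.2 -0.1 0; 1 4.5 0.2 -0.1 0; 1 4.5 0.2 -0.1 0; 0 4.5 0.2 -0.1 0",
  grip_force=30,
)

```text
time_s: 3.65
position: [0.5524, 0.2501, 0.1145]
orientation: [[-0.0, 0.137, 0.991], [-0.0, 0.991, -0.137], [-1.0, -0.0, -0.0]]
contact_force: [-0.7, -0.4, 0.7]
opening: 0.923
```

>>> servo_tool(
  series="-0.4 0 0 0 0; -0.8 0 0 0 0; -1 0 0 0 0; -1 0 0 0 0; -1 0 0 0 0",
  grip_force=30,
)

```text
time_s: 4.28
position: [0.5523, 0.2501, 0.1147]
orientation: [[0.0, 0.137, 0.991], [0.0, 0.991, -0.137], [-1.0, 0.0, 0.0]]
contact_force: [-0.6, -0.6, 0.2]
opening: 0.354
```

Run:
```python
from h import *
f=look('wrist','w5.png')
o=get_obs(); print(o['time_s'],o['position'],o['orientation'],o['contact_force'],o['wrist_torque'],o['opening'])
R=np.array(o['orientation']); print(np.degrees(np.arctan2(R[1,2],R[0,2])),o['qpos'])
```

```text
4.325 [0.55231426 0.25011801 0.1146972 ] [[-1.86314090e-05  1.37155165e-01  9.90549575e-01]
 [-3.65058504e-07  9.90549575e-01 -1.37155165e-01]
 [-1.00000000e+00 -2.91700251e-06 -1.84052646e-05]] [ 1.0863822  -0.22223246 -0.55686025] [ 0.03059698 -0.00793032  0.0095558 ] 0.31219017447402175
-7.883261153880488 [ 2.32388043e+01  3.24196943e+01  1.00205045e+02  5.46302695e-04
  4.73762494e+01 -5.88783045e+01]
```

View pics/w5.png

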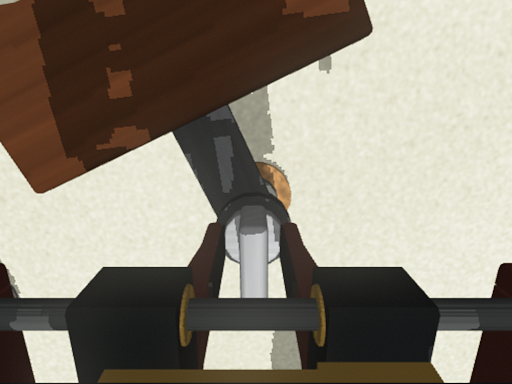

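>>> servo_tool(
  series="-1 0 0 0 0; -1 0 0 0 0; -1 0 0 0 0; -1 0 0 0 0; -1 0 0 0 0",
  grip_force=30,
)

```text
time_s: 4.95
position: [0.5524, 0.2507, 0.1147]
orientation: [[0.0, 0.137, 0.991], [0.001, 0.991, -0.137], [-1.0, 0.001, 0.0]]
contact_force: [0.1, 4.8, -1.4]
opening: 0.156
```

Run:
```python
from h import *
f=look('wrist','w6.png')
o=get_obs(); print(o['time_s'],o['position'],o['contact_force'],o['wrist_torque'],o['opening'])
R=np.array(o['orientation']); print(np.degrees(np.arctan2(R[1,2],R[0,2])),o['qpos'])
for a,b in [((40,192),(372,32))]: P,Q=ray(f,*a,.09),ray(f,*b,.09); print(P,Q,np.degrees(np.arctan2(*(Q-P)[[1,0]])))
```

```text
5.0 [0.5524495  0.25070453 0.11470512] [-0.16033623  5.49259668 -0.56845469] [8.68742386e-01 1.56429288e-03 3.01216226e-05] 0.15952554551776227
-7.89165355946106 [ 2.32678503e+01  3.24295741e+01  1.00183897e+02  4.87789466e-02
  4.73468669e+01 -5.88735412e+01]
[0.50904176 0.13991151 0.09      ] [0.45344628 0.32443832 0.09      ] 106.76685760188582
```

View pics/w6.png

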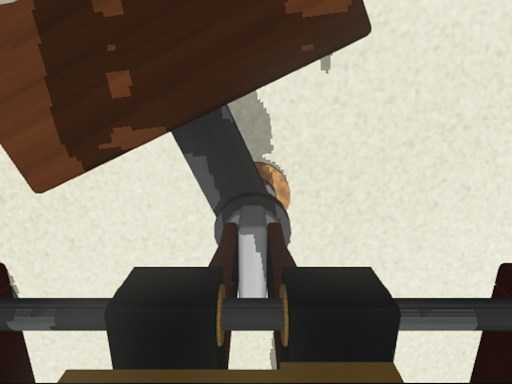

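>>> servo_tool(
  series="-1 0 0.1 0 7; -1 0 0.1 0 14; -1 0 0.1 0 21; -1 0 0.1 0 28; -1 0 0.1 0 35",
  grip_force=40,
)

```text
time_s: 5.62
position: [0.5526, 0.2512, 0.1147]
orientation: [[0.0, 0.683, 0.73], [0.0, 0.73, -0.683], [-1.0, 0.0, 0.0]]
contact_force: [1.0, 2.1, -1.7]
opening: 0.156
```

Run:
```python
from h import *
o=get_obs(); R=np.array(o['orientation']); print(o['position'],np.degrees(np.arctan2(R[1,2],R[0,2])),o['contact_force'],o['wrist_torque'],o['opening'])
```

```text
[0.55263793 0.25118714 0.11471551] -43.09129064592545 [ 1.002521    2.10982014 -1.69015786] [ 0.46615477 -0.04739137  0.17586798] 0.15593057504395028
```

>>> servo_tool(
  series="-1 0 0 0 7; -1 0 0 0 14; -1 0 0 0 21; -1 0 0 0 27; -1 0 0 0 30.5",
)

```text
time_s: 6.25
position: [0.553, 0.2514, 0.1147]
orientation: [[0.001, 0.959, 0.284], [0.0, 0.284, -0.959], [-1.0, 0.001, -0.0]]
contact_force: [1.1, 3.5, -1.9]
opening: 0.158
```

>>> servo_tool(
  series="-1 0 0 0 0; -1 0 0 0 0; -1 0 0 0 0; -1 0 0 0 0; -1 0 0 0 0",
)

```text
time_s: 6.88
position: [0.553, 0.2514, 0.1147]
orientation: [[0.001, 0.958, 0.287], [0.001, 0.287, -0.958], [-1.0, 0.001, -0.0]]
contact_force: [2.7, 4.0, -3.5]
opening: 0.158
```

Run:
```python
from h import *
o=get_obs(); R=np.array(o['orientation']); print(o['position'],np.degrees(np.arctan2(R[1,2],R[0,2])),o['contact_force'],o['wrist_torque'],o['opening'])
f=look('wrist','w7.png');look('scene','s7.png')
```

```text
[0.55295816 0.25135854 0.11469603] -73.333018571507 [ 2.73487997  3.96571254 -3.48855237] [ 0.73968855 -0.40298845 -0.07250381] 0.15754925365259378
```

View pics/w7.png

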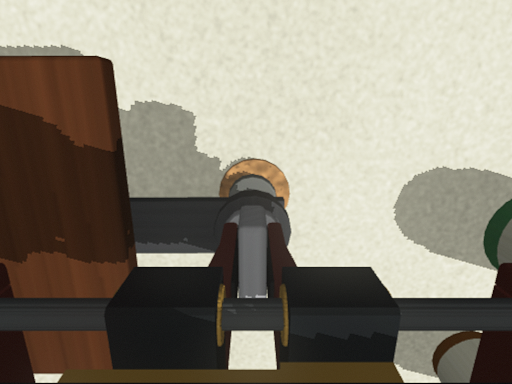

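Run:
```python
from h import *
f=grab_frame('wrist')
for a,b in [((112,70),(135,262))]: P,Q=ray(f,*a,.09),ray(f,*b,.09); print(P,Q,np.degrees(np.arctan2(*(P-Q)[[1,0]])))
```

```text
[0.46095849 0.32091052 0.09      ] [0.49152615 0.21868282 0.09      ] 106.64747933521119
```

>>> servo_tool(
  series="-0.4 0 0 0 0; 0 0 0 0 0; 0 0 0 0 0; 0 0 0 0 0; 0 0 0 0 0",
)

```text
time_s: 7.65
position: [0.5524, 0.251, 0.1147]
orientation: [[-0.0, 0.958, 0.286], [-0.0, 0.286, -0.958], [-1.0, -0.0, 0.0]]
contact_force: [-0.4, -0.3, -0.1]
opening: 0.499
```

>>> servo_tool(
  series="0 0 0 0 0; 0 -1 0 0 0; 0 -3 0 0 0; 0 -6 0 0 0; 0 -9 0 0 0",
)

```text
time_s: 8.28
position: [0.5527, 0.2512, 0.2071]
orientation: [[0.001, 0.958, 0.286], [0.001, 0.286, -0.958], [-1.0, 0.001, -0.0]]
contact_force: [-0.2, -0.7, -1.1]
opening: 0.5
```

Run:
```python
from h import *
o=get_obs(); print(o['time_s'],o['position'],o['contact_force'],o['opening'])
f=look('wrist','w8.png')
g=look('scene','s8.png'); cv2.imwrite('pics/s8z.png',cv2.resize(g['pixels'][215:315,290:420],None,fx=5,fy=5,interpolation=cv2.INTER_CUBIC))
```

```text
8.275 [0.5527324  0.25122962 0.20711372] [-0.22631096 -0.71522171 -1.08098338] 0.49950351224529177
```

View pics/w8.png

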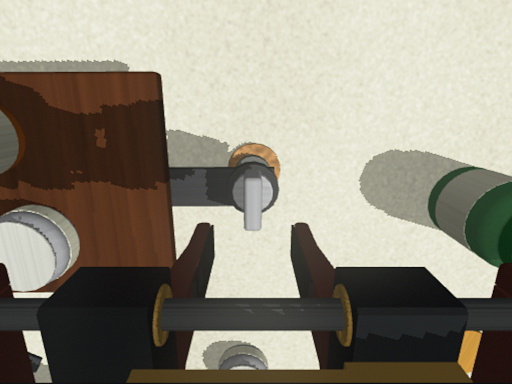

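View pics/s8z.png

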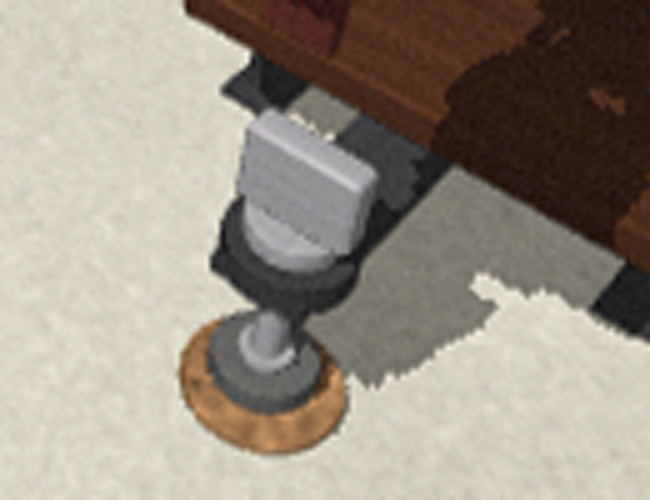

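```bash
python3 -c "
from station import *
print(finish_job())"
```

```text
the job is handed in; nothing more can be done
None
```

I turned the hanging foot's wing knob (the stand at y ≈ +0.25) about 65° clockwise, let go, backed off upwards and handed the job in at about 8.3 s.

- **Knob angle:** before release the bar stood at −73.3° against −73.35° for the board edge, so it is at about 1.5 rad.
- **After release:** the pictures show the bar still parallel to the edge. The pad sits on its cork disc, and the gripper is clear with no real contact force. I judged the pad's contact by eye and from the knob angle; I did not measure the pad force.
- **Forces:** no reading I took showed more than about 6 N at the wrist.
- **Other stand:** I left it untouched. Its bar was already parallel to its board's edge in the first picture.
- **Disagreement between cameras:** the wrist and top cameras differed by about 7 mm on the knob's y position. I corrected for this by comparing the fingertips with the bar in the wrist picture before gripping.

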